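Unlatch the fixture plate, slide it out to its line and hold it

TASK

The drilled aluminium fixture plate with the probe block on it is latched in its slideway: twist the black bar knob clockwise to its stop to draw the bolt, and let go so that it springs back. Then, by its black post, slide the plate out over the open end of the slideway until the red line across the plate lines up with the end of the bed, so that the block's screws can be put in from underneath. The outboard end is heavy and will drop if it is let go, so never let the plate tip, finish while still holding it down level on the bed at the line, and leave the tin, the hex key and the two bolts where they lie.

Things in the scene. Friction and masses are not known exactly. Their poses are not given: they have to be found in the camera images.
- slideway: Fixed black slideway: bed 100 mm wide (x), 260 long (y), top 50 mm above the worktop; two side fences, inner faces 73 mm apart, tops 59 mm up, run to the bed's end; low stop at its -y end; grey latch housing, 78 x 72 mm, 66 high, on the -x side. Origin: centre of its underside, on the worktop. z up; +y is the way the plate slides out (open end). Its place and yaw vary.
- bed_edge (a point): Middle of the bed's top edge at its open (+y) end: 130 mm along +y from the slideway's origin, 50 mm above the worktop; axes as the slideway's. The fences end here too.
- latch_knob (a joint): Angle of the black bar knob on the latch housing: 0 at rest, grows clockwise seen from above, hard stop at 1.05 rad. A spring (0.025 N m at rest, 0.13 at the stop) turns it back when let go. Turned fully it draws the bolt out of the plate's notch; the bolt stays drawn (red tail standing out of the housing) while the knob springs back. Until then the plate is locked.
- knob_grip (a point): Grip point on the knob's vertical axis, 92 mm above the worktop (95 mm to -x and 30 mm to -y of the slideway's origin). The grip is an upright bar 44 mm long, 12 mm thick, from 73 to 97 mm above the worktop, on a disc of 42 mm diameter; at rest the bar lies along the slideway's x, so fingers close along its y.
- fixture_plate: Loose aluminium plate 70 (x) x 260 (y) x 12 mm between the fences, 1.5 mm play each side; about 0.7 kg with the pale drilled probe block (40 x 70 x 30 mm) fixed on its +y end. Origin: centre of its underside; axes as the slideway's. At the start its ends are flush with the bed's. With the line at the bed's end its centre of mass is 15 to 25 mm outside: it tips unless held.
- red_line (a point): Middle of the red line across the plate, on the plate's top face, 10 mm to +y of the plate's origin; at the start it lies about 120 mm short of the bed's end. The line also runs down the plate's side edges.
- plate_post (a point): Grip point in the black upright post (22 mm diameter, on a 28 mm steel collar 4 mm high; top 38 mm above the plate's top) at the plate's -y end: on the post's axis, 23 mm above the plate's top, 85 mm above the worktop, 105 mm to -y of the plate's origin.
- tin_gold: Bystander: empty gold lacquered tin 64 x 110 x 24 mm; origin at the centre of its underside.
- hex_key: Bystander: dark hex key 39 x 104 x 7 mm; origin at the centre of its underside.
- bolt_2: Bystander: hex bolt lying, 19 x 50 x 17 mm; origin at the centre of its underside.
- bolt_3: Bystander: longer hex bolt lying, 19 x 58 x 17 mm; origin at the centre of its underside.

How it is judged (in metres and radians):
On the way, in this order (a step that is already met when the one before it is completed fails the run):
1. the knob is turned clockwise to its stop (value of joint latch_knob above 0.95 rad), for 0.1 s.
2. the knob is let go and has sprung back, the plate still in its home place (value of joint latch_knob below 0.1 rad and contact force between the fingers and latch_knob below 0.1 N and y of red_line in the frame of bed_edge below -0.09 m), for 0.1 s.
At the end, for the whole second after the job is handed in: The red line stands within 5 mm of the end of the bed, the plate lies between the fences level (within 0.03 rad) and within 3 mm of flat on the bed, at rest, the fingers still hold it (at least 0.7 N), nothing is propped under it, and the knob is back within 0.1 rad of rest (y of red_line in the frame of bed_edge between -0.005 and 0.005 m and x of red_line in the frame of bed_edge between -0.005 and 0.005 m and z of red_line in the frame of bed_edge between 0.009 and 0.015 m and angle between fixture_plate's own z axis and vertical below 0.03 rad and linear speed of fixture_plate below 0.01 m/s and contact force between the fingers and fixture_plate above 0.7 N and value of joint latch_knob below 0.1 rad and contact force between each of tin_gold, hex_key, bolt_2, bolt_3 and fixture_plate below 0.05 N); the arm keeps its last pose, push and grip.
It fails at once if the plate tips (more than 0.1 rad) (angle between fixture_plate's own z axis and vertical above 0.1 rad).
It fails at once if the tin_gold is displaced by more than 3 cm (distance of tin_gold from where it was at the start of the episode above 0.03 m).
It fails at once if the hex_key is displaced by more than 3 cm (distance of hex_key from where it was at the start of the episode above 0.03 m).
It fails at once if the bolt_2 is displaced by more than 3 cm (distance of bolt_2 from where it was at the start of the episode above 0.03 m).
It fails at once if the bolt_3 is displaced by more than 3 cm (distance of bolt_3 from where it was at the start of the episode above 0.03 m).
It also fails if it takes over 45 s, if anything falls off the work surface, if the arm or the gripper's body presses on something with over 40 N, if the wrist force passes 120 N, or if a joint passes its speed limit or range.

ROBOT

A 7-joint arm with a two-finger parallel gripper is mounted at the origin on a cart in front of the work surface, level with it; the furniture and walls round the work are solid. World frame = base frame: x ahead of the robot, y to its left, z up, the work surface at z = 0. Lengths are in mm, angles in rad, forces in N, time in s.
With the tool pointing down it reaches from about 400 to 850 mm from the base axis. Payload 4.5 kg.
Tool frame: the origin (TCP) lies between the finger pads; the fingertips stand 25 mm ahead of it and the grasp point (between the pads) lies 6 mm ahead of it (bot.tips_ahead is the distance from the TCP to the fingertips, in mm); z points along the fingers, y is the line along which they close (so a half turn about z gives the same grasp; the last joint's range is limited). The gripper opens to 88 mm and grips with 3 to 60 N. Pads are 18 mm wide; open, the fingers measure 123 mm over their backs; the gripper's body (75 mm by 187 mm) begins 45 mm behind the grasp point.
Start: joints at [-1.154, 0.689, -0.195, 1.565, 0.157, 0.902, -0.215], TCP at [233.432, 579.794, 263.743] pointing down, gripper open.
Joint ranges: [-3.01, 3.01], [-0.46, 2.08], [-1.47, 1.51], [0.13, 2.56], [-1, 4.14], [0.04, 2.09], [-2.66, 2.66]. Speed limits (rad/s): [2.57, 2.57, 3.14, 3.14, 3.14, 3.14, 3.14].

INTERFACE

Orientations are given as a 3x3 rotation matrix whose columns are the frame's x, y, z axes.
In Python, from rig import bot gives the robot as it stands.
- The arm moves only by the tool hand_motion, called after "Request:" as name(argument=value, ...) on one line, values as JSON. Schema: {"type":"object","properties":{"segments":{"type":"array","items":{"type":"object","properties":{"trans":{"type":"array","items":{"type":"number"},"minItems":3,"maxItems":3},"rotvec":{"type":"array","items":{"type":"number"},"minItems":3,"maxItems":3},"aperture":{"type":"number"}},"additionalProperties":false,"required":["aperture"]},"minItems":1,"maxItems":20},"squeeze":{"type":"number"},"only":{"type":"string"},"quiet":{"type":"boolean"},"lines":{"type":"string"}},"required":["segments"],"additionalProperties":false}. segments is a list of rows, 1 to 20 of them, each an object with the fields trans (a list: dx, dy, dz in fractions of the full range, 1 being 0.5 m), rotvec (a list: a rotation vector rx, ry, rz in normalised numbers (1 is 2 pi rad)), aperture (the finger opening in mm); a field left out counts as zero (the opening has to be given); each row shifts and turns the commanded pose from where the row before left it, along the tool's axes as they then stand; what a row does not reach is not made up. A row lasts 1/10 s, in which the tool goes at most 50 mm and 0.15 rad, less where a joint would pass 70% of its speed; a pose out of reach is approached as far as the arm can. The fingers move at their own pace and stop on an object; squeeze is the grip in N (left out, the last holds). Time passes only in rows, so rows that do not move let the fingers close. The tool returns the time, the measured TCP pose, the force, the opening and the grip force at its end. only (a regular expression) keeps the lines of the reply that match it, lines (a string "A,B") keeps lines A to B, and quiet returns only ok. Shift and turn numbers lie between -1 and 1, and a call with a number outside is refused. Input that does not fit is refused with a message, and nothing moves.
- bot.state(): the state, without advancing time (a new reading comes with each control period).
- bot.grab_frame(name): name is "scene" or "top"; returns a dict with "img" (400x640x3 uint8, red, green, blue), "mtx" (3x3 intrinsics, pixels), "k1" (the pictures are not rectified: a ray, as slopes to the right and down, at radius r is drawn at 1 + k1 r^2 times it, then the intrinsics apply), "R" (3x3) and "t" (3): a world point X has camera coordinates R X + t. Camera axes: x right, y down, z forward; pixel columns grow to the right and rows downward; lengths in mm; the calibration is good to about 2 mm. A picture is of the moment at which its call begins. There is no depth.
- bot.hand_in(): hands the job in; it is judged then, once.
The state is a dict: "t": time; "joint_pos": joint angles; "joint_velocities": joint speeds; "effort": joint torques, N m; "tool_pos": TCP position; "ee_rot": TCP orientation; "force": force on the tool from outside, world axes, zero at the start; "wrist_torque": the same for the moment, N m; "grip_width": finger opening in mm; "finger_force": force on a finger pad.
Only numpy, scipy, OpenCV 4.12 (cv2) and the standard library are available. Lean on these libraries where they do the work, as an engineer would, in place of code of your own. Each camera call takes 0.05 s, during which the arm holds its last target. There are 200 camera calls.

## Working session

There is one attempt and no reset: what is moved stays moved. The work goes in short steps, Python scripts to look and compute and a tool call to move; the robot and the scene stay as the last step left them, time stands still between calls to the robot, and variables do not carry over. Pictures are saved under pics/ and viewed, at most 10 in all, crops included, and the job is handed in when it is done.

```bash
ls; mkdir -p pics; python3 - <<'E'
from rig import bot
import cv2
for n in("scene","top"):
    f=bot.grab_frame(n); cv2.imwrite(f"pics/{n}0.png",f["img"][:,:,::-1]); print(n,f["mtx"].tolist(),f["k1"],f["R"].tolist(),f["t"].tolist())
s=bot.state();print(s["tool_pos"],s["ee_rot"],s["grip_width"],s["t"])
E
```

```text
pics
rig.py
scene [[394.6352610335526, 0.0, 316.64466190387134], [0.0, 394.6352610335526, 202.29691980123766], [0.0, 0.0, 1.0]] -0.0325098869159454 [[0.8369509420799754, -0.547012117304684, 0.017054737561405426], [-0.38180334061183724, -0.6059339953317802, -0.6979041498650855], [0.3920960719633434, 0.5775999799369049, -0.7159880819732992]] [-351.6777578780144, 429.63955219487303, 663.3430772087916]
top [[448.0822097336444, 0.0, 322.36092104258444], [0.0, 448.0822097336444, 200.88270212849937], [0.0, 0.0, 1.0]] 0.00862341411421938 [[-0.0074429757164571906, -0.999667097185182, -0.024704188265075262], [-0.9916698693216455, 0.01055582204499426, -0.1283722902364236], [0.12859032775475143, 0.023542927309628852, -0.9914183063579264]] [275.63100501037934, 557.8897262240694, 1053.2729314922078]
[233.29939036 579.26350312 262.97473179] [[-9.27645903e-01  3.73460605e-01 -5.06082673e-04]
 [ 3.73460927e-01  9.27644554e-01 -1.58651527e-03]
 [-1.23036119e-04 -1.66072650e-03 -9.99998613e-01]] 88.1367118335741 0.1
```

View pics/scene0.png

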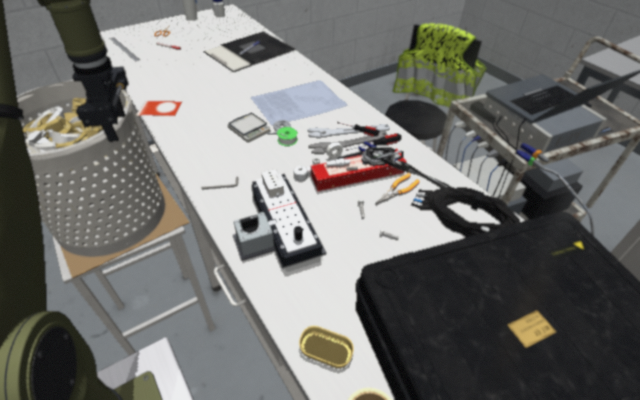

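View pics/top0.png

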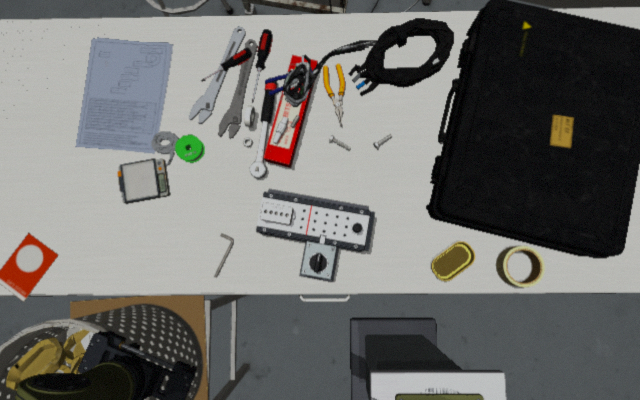

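The scene view shows the slideway near (285,215). In the top view the slideway is at (315,220), the knob at (318,263), the post at (357,228), and the plate's open end points left. I'll zoom in to get exact points.

```bash
python3 - <<'E'
import cv2
i=cv2.imread("pics/top0.png")[180:290,245:385]; cv2.imwrite("pics/c1.png",cv2.resize(i,None,fx=5.5,fy=5.4,interpolation=cv2.INTER_CUBIC))
E
cat > h.py <<'E'
import numpy as np, cv2
from rig import bot
def ray(f,u,v):
    K=f["mtx"]; p=np.array([(u-K[0][2])/K[0][0],(v-K[1][2])/K[1][1]]); q=p.copy()
    for _ in range(10): q=p/(1+f["k1"]*(q@q))
    R=np.array(f["R"]);t=np.array(f["t"])
    return -R.T@t, R.T@np.array([q[0],q[1],1])
def at(f,u,v,z):
    c,d=ray(f,u,v); return (c+d*(z-c[2])/d[2])[:2]
def proj(f,X):
    c=np.array(f["R"])@X+np.array(f["t"]); q=c[:2]/c[2]; q=q*(1+f["k1"]*(q@q)); K=f["mtx"]
    return np.array([K[0][0]*q[0]+K[0][2],K[1][1]*q[1]+K[1][2]])
E
```

```text
(no output)
```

View pics/c1.png

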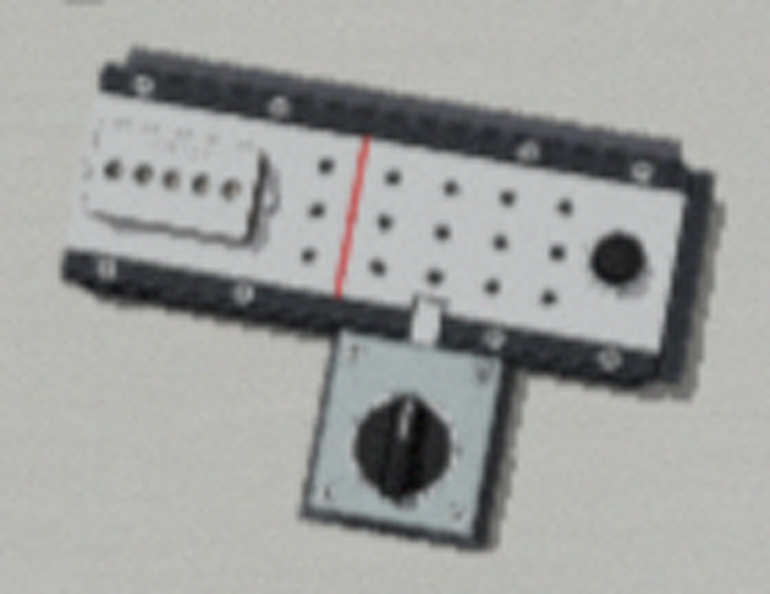

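The crop shows the plate corners, the red line running from (367,139) to (339,296), the post top at (617,258) and the knob at (405,448). I'll fit the slideway pose by reprojection.

```bash
cat >> h.py <<'E'
def W(p,X):
    c,s=np.cos(p[2]),np.sin(p[2]); return np.array([p[0]+c*X[0]-s*X[1],p[1]+s*X[0]+c*X[1],X[2]])
E
python3 - <<'E'
from h import *
from scipy.optimize import least_squares
f=bot.grab_frame("top")
P=[((367,139),(35,10,62)),((339,296),(-35,10,62)),((617,258),(0,-105,100)),((100,97),(35,130,62)),((66,250),(-35,130,62)),((685,192),(35,-130,62)),((655,352),(-35,-130,62)),((405,448),(-95,-30,97))]
uv=np.array([((a+.5)/5.5+244.5,(b+.5)/5.4+179.5) for (a,b),_ in P])
r=lambda p:np.concatenate([proj(f,W(p,X))-q for (_,X),q in zip(P,uv)])
s=least_squares(r,[480,-0,0]);p=s.x;print(p.tolist());print(s.fun.reshape(-1,2).round(2).tolist())
k=W(p,(-95,-30,92));q=W(p,(0,-105,85));print("knob",k,"post",q,"post end",W(p,(0,15,85)))
print("tin",at(f,452,261,24),"hex",at(f,224,255,7))
S=bot.grab_frame("scene")
o=cv2.resize(S["img"][160:275,220:340,::-1],None,fx=5,fy=5,interpolation=cv2.INTER_CUBIC)
for _,X in P:
    a=proj(S,W(p,X)); cv2.circle(o,(int((a[0]-219.5)*5),int((a[1]-159.5)*5)),3,(0,255,0),1)
cv2.imwrite("pics/s1.png",o)
E
```

```text
[510.27935367558666, 293.1334356484871, -0.18041282886067628]
[[-0.09, 0.21], [-0.18, 0.08], [0.55, -0.3], [-0.77, -0.43], [-0.14, -0.02], [0.17, 0.31], [0.88, -0.11], [-0.45, 0.21]]
knob [411.43816062 280.66673777  92.        ] post [491.43860337 189.83761711  85.        ] post end [512.97088943 307.88998115  85.        ]
tin [412.83040378 -40.70465211] hex [431.57105032 516.82510881]
```

View pics/s1.png

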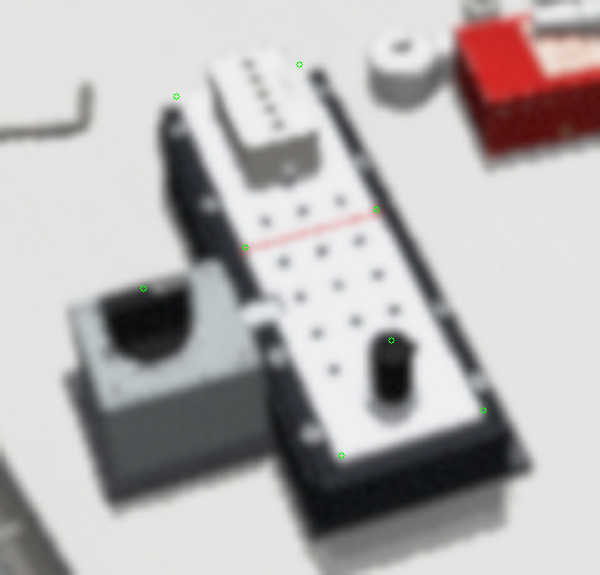

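The reprojection agrees in both views to about 1–1.5 mm. Moving above the knob.

Units first: shifts go in shares of 0.5 m and turns go in shares of 2 pi rad. So -22 mm is -0.044, -19 mm is -0.038, -0.1 rad is -0.0159.

```bash
cat >> h.py <<'E'
def go(X,yaw):
    s=bot.state();R=np.array(s["ee_rot"]);from scipy.spatial.transform import Rotation as Q
    y=np.array([-np.sin(yaw),np.cos(yaw),0.]);z=np.array([0,0,-1.]);y=y if y@R[:,1]>0 else -y
    T=np.column_stack([np.cross(y,z),y,z])
    print("rotvec",Q.from_matrix(R.T@T).as_rotvec().round(3),"d in present axes",(R.T@(X-s["tool_pos"])).round(1),"d in final axes",(T.T@(X-s["tool_pos"])).round(1),s["joint_pos"][6])
P=[510.3,293.1,-0.1804]
E
```

Request:
hand_motion(segments=[{"rotvec":[0, 0, -0.0159], "aperture":88}, {"rotvec":[0, 0, -0.0159], "aperture":88}, {"trans":[-0.038, -0.044, 0], "aperture":88}, {"trans":[-0.038, -0.044, 0], "aperture":88}, {"trans":[-0.038, -0.044, 0], "aperture":88}, {"trans":[-0.038, -0.044, 0], "aperture":88}, {"trans":[-0.038, -0.044, 0], "aperture":88}, {"trans":[-0.038, -0.044, 0], "aperture":88}, {"trans":[-0.038, -0.044, 0], "aperture":88}, {"trans":[-0.038, -0.044, 0], "aperture":88}, {"trans":[-0.038, -0.044, 0], "aperture":88}, {"trans":[-0.038, -0.044, 0], "aperture":88}, {"trans":[-0.038, -0.044, 0], "aperture":88}, {"trans":[-0.038, -0.044, 0], "aperture":88}, {"aperture":88}, {"aperture":88}])

```text
t: 1.8
tool_pos: [409.8, 278.5, 263.7]
ee_rot: [[-0.983, 0.183, -0.0], [0.183, 0.983, 0.0], [0.0, 0.0, -1.0]]
force: [0.3, 0.5, 0.8]
grip_width: 87.8
finger_force: 0.0
```

```bash
python3 -c "
from h import *
go(W(P,(-95,-30,100)),P[2])"
```

```text
rotvec [ 0.    -0.    -0.004] d in present axes [ -1.2   2.4 163.7] d in final axes [ -1.2   2.4 163.7] 0.4507945822834378
```

In the tool's units: 30 mm is 0.06, 24 mm is 0.048, -0.004 rad is -0.0006.

Request:
hand_motion(segments=[{"trans":[-0.0024, 0.0048, 0.048], "rotvec":[0, 0, -0.0006], "aperture":88}, {"trans":[0, 0, 0.06], "aperture":88}, {"trans":[0, 0, 0.06], "aperture":88}, {"trans":[0, 0, 0.06], "aperture":88}, {"trans":[0, 0, 0.06], "aperture":60}, {"trans":[0, 0, 0.03], "aperture":60}, {"trans":[0, 0, 0.008], "aperture":60}, {"aperture":60}, {"aperture":60}])

```text
t: 2.7
tool_pos: [411.4, 281.9, 101.5]
ee_rot: [[-0.984, 0.177, 0.001], [0.177, 0.984, 0.001], [-0.001, 0.002, -1.0]]
force: [-0.1, -0.7, -0.0]
grip_width: 59.8
finger_force: 0.0
```

```bash
python3 - <<'E'
from h import *
go(W(P,(-95,-30,100)),P[2])
f=bot.grab_frame("scene");cv2.imwrite("pics/s2.png",cv2.resize(f["img"][140:275,200:350,::-1],None,fx=4,fy=4,interpolation=cv2.INTER_CUBIC))
E
```

```text
rotvec [0.002 0.001 0.003] d in present axes [-0.3 -1.2  1.5] d in final axes [-0.3 -1.2  1.5] 0.33029988318491393
```

View pics/s2.png

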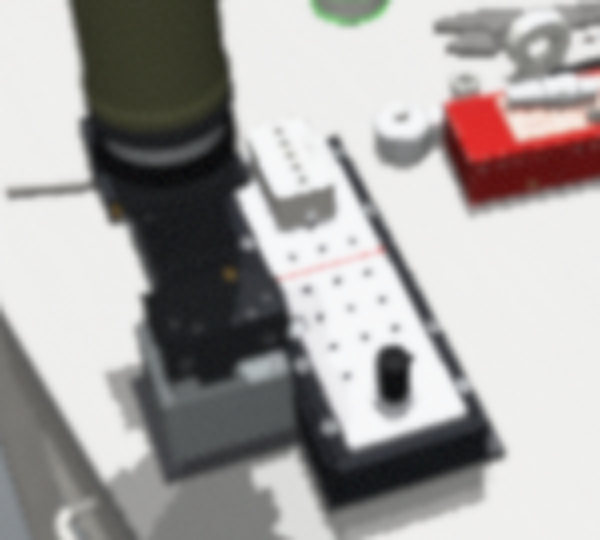

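The fingers straddle the knob at about (210,370). Closing and twisting.

In the tool's units: 1.5 mm is 0.003, -1.2 mm is -0.0024.

Request:
hand_motion(segments=[{"trans":[0, -0.0024, 0.003], "aperture":10}, {"aperture":10}, {"aperture":10}, {"aperture":10}, {"aperture":10}, {"aperture":10}, {"aperture":10}], squeeze=25)

```text
t: 3.45
tool_pos: [411.4, 281.2, 99.3]
ee_rot: [[-0.984, 0.177, 0.001], [0.177, 0.984, 0.003], [-0.0, 0.003, -1.0]]
force: [0.2, 3.7, -1.4]
grip_width: 12.1
finger_force: 25.0
```

Request:
hand_motion(segments=[{"rotvec":[0, 0, 0.0159], "aperture":10}, {"rotvec":[0, 0, 0.0159], "aperture":10}, {"rotvec":[0, 0, 0.0159], "aperture":10}, {"rotvec":[0, 0, 0.0159], "aperture":10}, {"rotvec":[0, 0, 0.0159], "aperture":10}, {"rotvec":[0, 0, 0.0159], "aperture":10}, {"rotvec":[0, 0, 0.0159], "aperture":10}, {"rotvec":[0, 0, 0.0159], "aperture":10}, {"rotvec":[0, 0, 0.0159], "aperture":10}, {"rotvec":[0, 0, 0.0159], "aperture":10}, {"rotvec":[0, 0, 0.008], "aperture":10}, {"aperture":10}, {"aperture":10}, {"aperture":10}])

```text
t: 4.85
tool_pos: [411.7, 281.5, 99.3]
ee_rot: [[-0.338, 0.941, 0.002], [0.941, 0.338, 0.003], [0.002, 0.003, -1.0]]
force: [1.2, 4.8, -2.4]
grip_width: 11.8
finger_force: 25.0
```

```bash
python3 -c "
from h import *
print(bot.state()['wrist_torque'])"
```

```text
[ 1.07406466 -0.19513656  0.12767668]
```

In the tool's units: 0.05 rad is 0.008.

Request:
hand_motion(segments=[{"rotvec":[0, 0, 0.008], "aperture":10}, {"aperture":10}, {"aperture":10}])

```text
t: 5.15
tool_pos: [411.7, 281.4, 99.3]
ee_rot: [[-0.292, 0.956, 0.002], [0.956, 0.292, 0.003], [0.002, 0.003, -1.0]]
force: [1.4, 4.1, -2.8]
grip_width: 12.1
finger_force: 25.0
```

```bash
python3 -c "
from h import *
print(bot.state()['wrist_torque'])"
```

```text
[ 0.9486733  -0.23289994  0.46016539]
```

Request:
hand_motion(segments=[{"rotvec":[0, 0, -0.008], "aperture":88}, {"aperture":88}, {"aperture":88}, {"aperture":88}, {"aperture":88}, {"trans":[0, 0, -0.04], "aperture":88}, {"trans":[0, 0, -0.06], "aperture":88}, {"trans":[0, 0, -0.06], "aperture":88}, {"aperture":88}, {"aperture":88}])

```text
t: 6.15
tool_pos: [410.9, 278.7, 179.4]
ee_rot: [[-0.334, 0.942, -0.0], [0.942, 0.334, -0.001], [-0.001, -0.0, -1.0]]
force: [-0.1, -0.2, -0.3]
grip_width: 87.6
finger_force: 0.0
```

```bash
python3 - <<'E'
from h import *
go(W(P,(0,-105,170)),P[2])
go(W(P,(0,-105,170)),P[2]+np.pi/2)
f=bot.grab_frame("scene");cv2.imwrite("pics/s3.png",cv2.resize(f["img"][140:275,200:350,::-1],None,fx=4,fy=4,interpolation=cv2.INTER_CUBIC))
E
```

```text
rotvec [-1.000e-03  1.000e-03 -1.049e+00] d in present axes [-110.7   46.2    9.4] d in final axes [-95.2 -73.    9.4] -0.2510321694157003
rotvec [-0.     0.001  0.521] d in present axes [-110.7   46.2    9.4] d in final axes [-73.   95.2   9.4] -0.2510321694157003
```

View pics/s3.png

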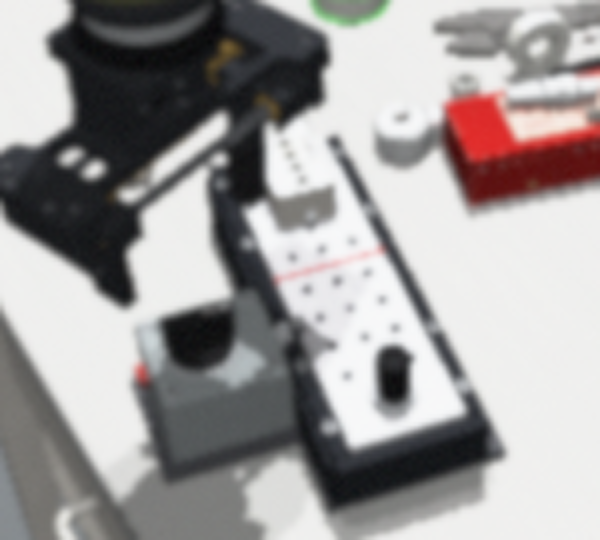

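The red tail stands out at (140,372), so the bolt is drawn and the knob is free. Next is the post, closing along the slideway's y.

In the tool's units: -24 mm is -0.048, -23 mm is -0.046, -0.14 rad is -0.0223.

Request:
hand_motion(segments=[{"rotvec":[0, 0, -0.0223], "aperture":88}, {"rotvec":[0, 0, -0.0223], "aperture":88}, {"rotvec":[0, 0, -0.0223], "aperture":88}, {"rotvec":[0, 0, -0.0223], "aperture":88}, {"rotvec":[0, 0, -0.0223], "aperture":88}, {"rotvec":[0, 0, -0.0223], "aperture":88}, {"rotvec":[0, 0, -0.0223], "aperture":88}, {"rotvec":[0, 0, -0.0111], "aperture":88}, {"trans":[-0.048, -0.036, 0], "aperture":88}, {"trans":[-0.048, -0.036, 0], "aperture":88}, {"trans":[-0.048, -0.036, 0], "aperture":88}, {"trans":[-0.046, -0.038, 0], "aperture":88}, {"aperture":88}, {"aperture":88}])

```text
t: 7.6
tool_pos: [490.8, 190.0, 177.8]
ee_rot: [[-0.984, 0.18, -0.003], [0.18, 0.984, -0.001], [0.003, -0.001, -1.0]]
force: [-0.6, 0.7, -0.1]
grip_width: 87.7
finger_force: 0.0
```

```bash
python3 - <<'E'
from h import *
go(W(P,(0,-105,93)),P[2])
f=bot.grab_frame("top"); u=[proj(f,W(P,(-95,-30,97))),proj(f,W(P,(0,-105,100)))];print(u)
cv2.imwrite("pics/t3.png",cv2.resize(f["img"][180:290,245:385,::-1],None,fx=4,fy=4,interpolation=cv2.INTER_CUBIC))
E
```

```text
rotvec [-0.001 -0.003 -0.   ] d in present axes [-0.9  0.  84.8] d in final axes [-0.7 -0.1 84.8] 0.6173551761542115
[array([317.79111657, 262.76116898]), array([357.34128367, 227.06006758])]
```

View pics/t3.png

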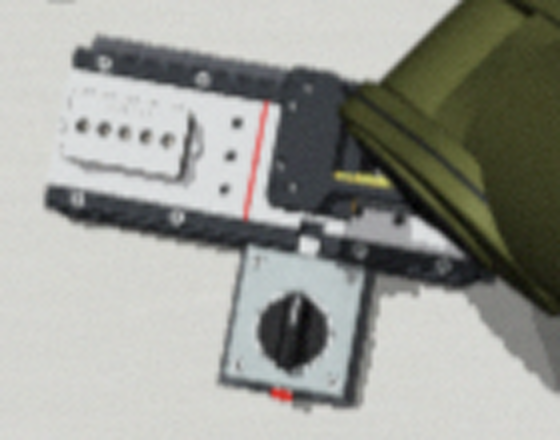

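The knob bar at (292,330) is back at rest, the red tail shows at (282,393), and the red line is still at home. Going down to grip the post.

In the tool's units: 25 mm is 0.05, 20 mm is 0.04.

Request:
hand_motion(segments=[{"trans":[-0.0016, 0, 0.05], "aperture":88}, {"trans":[0, 0, 0.05], "aperture":88}, {"trans":[0, 0, 0.04], "aperture":88}, {"trans":[0, 0, 0.022], "aperture":88}, {"trans":[0, 0, 0.006], "aperture":88}, {"aperture":88}, {"aperture":88}])

```text
t: 8.35
tool_pos: [492.6, 191.3, 95.9]
ee_rot: [[-0.984, 0.177, 0.001], [0.177, 0.984, 0.001], [-0.001, 0.001, -1.0]]
force: [-0.3, -0.5, 0.7]
grip_width: 87.9
finger_force: 0.0
```

Request:
hand_motion(segments=[{"aperture":15}, {"aperture":15}, {"aperture":15}, {"aperture":15}, {"aperture":15}, {"aperture":15}, {"aperture":15}, {"aperture":15}], squeeze=45)

```text
t: 9.15
tool_pos: [492.3, 190.8, 95.2]
ee_rot: [[-0.984, 0.178, -0.0], [0.178, 0.984, 0.0], [0.0, 0.0, -1.0]]
force: [-0.3, 0.7, -0.7]
grip_width: 26.2
finger_force: 0.0
```

```bash
python3 -c "
from h import *
go(W(P,(0,-105,93)),P[2])"
```

```text
rotvec [ 0.    -0.     0.002] d in present axes [ 0.7 -1.2  2.2] d in final axes [ 0.7 -1.2  2.2] 0.5631470052302803
```

Request:
hand_motion(segments=[{"aperture":15}, {"aperture":15}, {"aperture":15}, {"aperture":15}], squeeze=45)

```text
t: 9.55
tool_pos: [492.1, 190.2, 95.2]
ee_rot: [[-0.984, 0.178, -0.001], [0.178, 0.984, -0.001], [0.0, -0.001, -1.0]]
force: [-1.3, -2.7, 0.8]
grip_width: 20.9
finger_force: 45.0
```

Request:
hand_motion(segments=[{"trans":[0, 0, 0.004], "aperture":15}, {"aperture":15}, {"aperture":15}])

```text
t: 9.85
tool_pos: [492.1, 190.3, 95.0]
ee_rot: [[-0.984, 0.178, 0.001], [0.178, 0.984, -0.001], [-0.001, -0.001, -1.0]]
force: [-4.9, -4.2, 19.7]
grip_width: 20.8
finger_force: 45.0
```

Post held, pressing about 20 N down. Easing off slightly and sliding out most of the way.

In the tool's units: 5 mm is 0.01, 3 mm is 0.006.

Request:
hand_motion(segments=[{"trans":[0, 0.004, -0.001], "aperture":15}, {"trans":[0, 0.01, 0], "aperture":15}, {"trans":[0, 0.01, 0], "aperture":15}, {"trans":[0, 0.01, 0], "aperture":15}, {"trans":[0, 0.01, 0], "aperture":15}, {"trans":[0, 0.01, 0], "aperture":15}, {"trans":[0, 0.006, 0], "aperture":15}, {"aperture":15}])

```text
t: 10.65
tool_pos: [497.0, 212.6, 95.0]
ee_rot: [[-0.983, 0.183, -0.003], [0.183, 0.983, -0.012], [0.001, -0.013, -1.0]]
force: [-3.6, -15.4, 21.8]
grip_width: 20.8
finger_force: 45.1
```

```bash
python3 -c "
from h import *
go(W(P,(0,15,95)),P[2])"
```

```text
rotvec [-0.013 -0.001 -0.003] d in present axes [ 1.7 96.5 -1.2] d in final axes [ 1.4 96.5  0. ] 0.5407347065300178
```

In the tool's units: 6 mm is 0.012, 5 mm is 0.01.

Request:
hand_motion(segments=[{"trans":[0, 0.01, -0.0014], "aperture":15}, {"trans":[0, 0.012, 0], "aperture":15}, {"trans":[0, 0.012, 0], "aperture":15}, {"trans":[0, 0.012, 0], "aperture":15}, {"trans":[0, 0.012, 0], "aperture":15}, {"trans":[0, 0.012, 0], "aperture":15}, {"trans":[0, 0.012, 0], "aperture":15}, {"trans":[0, 0.012, 0], "aperture":15}, {"trans":[0, 0.012, 0], "aperture":15}, {"trans":[0, 0.012, 0], "aperture":15}, {"trans":[0, 0.012, 0], "aperture":15}, {"trans":[0, 0.012, 0], "aperture":15}, {"trans":[0, 0.012, 0], "aperture":15}, {"aperture":15}, {"aperture":15}])

```text
t: 12.15
tool_pos: [511.7, 292.0, 95.1]
ee_rot: [[-0.984, 0.18, -0.001], [0.18, 0.984, -0.006], [-0.001, -0.006, -1.0]]
force: [-1.8, -8.9, 10.7]
grip_width: 20.8
finger_force: 45.0
```

```bash
python3 -c "
from h import *
go(W(P,(0,15,95)),P[2])"
```

```text
rotvec [-0.006  0.001 -0.001] d in present axes [ 1.6 15.8  0. ] d in final axes [ 1.6 15.8  0.1] 0.4932980971816242
```

In the tool's units: 4 mm is 0.008, 2 mm is 0.004.

Request:
hand_motion(segments=[{"trans":[0, 0.008, 0], "aperture":15}, {"trans":[0, 0.008, 0], "aperture":15}, {"trans":[0, 0.008, 0], "aperture":15}, {"trans":[0, 0.004, 0], "aperture":15}, {"aperture":15}, {"aperture":15}])

```text
t: 12.75
tool_pos: [514.1, 304.6, 95.1]
ee_rot: [[-0.983, 0.181, -0.001], [0.181, 0.983, -0.008], [-0.0, -0.008, -1.0]]
force: [-1.7, -10.7, 12.0]
grip_width: 20.9
finger_force: 45.0
```

```bash
python3 - <<'E'
from h import *
s=bot.state();print((np.array(s["tool_pos"])-[492.1,190.3,0])@[.1794,.9838,0])
for n,(r0,r1,c0,c1) in dict(scene=(150,230,230,330),top=(170,270,215,345)).items():
    f=bot.grab_frame(n); o=cv2.resize(f["img"][r0:r1,c0:c1,::-1],None,fx=6,fy=6,interpolation=cv2.INTER_CUBIC)
    for X,c in [((36,130,62),(0,255,0)),((-36,130,62),(0,255,0)),((50,130,50),(255,0,0)),((-50,130,50),(255,0,0)),((-42,130,59),(255,255,0)),((42,130,59),(255,255,0))]:
        a=proj(f,W(P,X)); print(n,X,a.round(1)); cv2.circle(o,(int((a[0]-c0+.5)*6),int((a[1]-r0+.5)*6)),3,c,1)
    cv2.imwrite(f"pics/{n}4.png",o)
E
```

```text
116.44467472321371
scene (36, 130, 62) [279.8 172.4]
scene (-36, 130, 62) [254.4 178.9]
scene (50, 130, 50) [284.8 174.4]
scene (-50, 130, 50) [249.9 183.5]
scene (-42, 130, 59) [252.4 180.3]
scene (42, 130, 59) [281.9 172.6]
top (36, 130, 62) [262.1 196.7]
top (-36, 130, 62) [256.4 226.3]
top (50, 130, 50) [264.  191.8]
top (-50, 130, 50) [256.1 232.4]
top (-42, 130, 59) [256.1 228.8]
top (42, 130, 59) [262.8 194.5]
```

View pics/scene4.png

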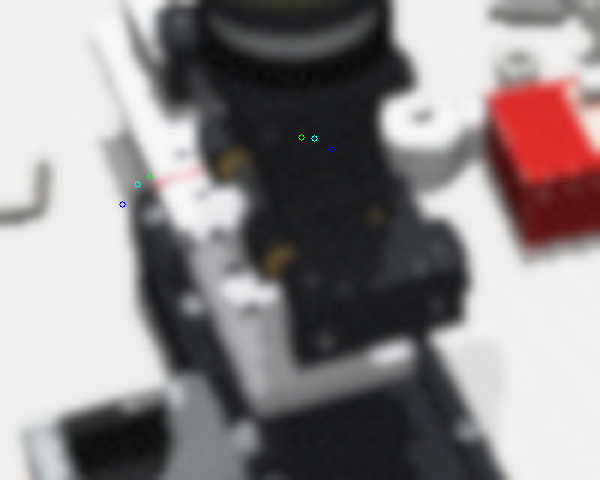

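View pics/top4.png

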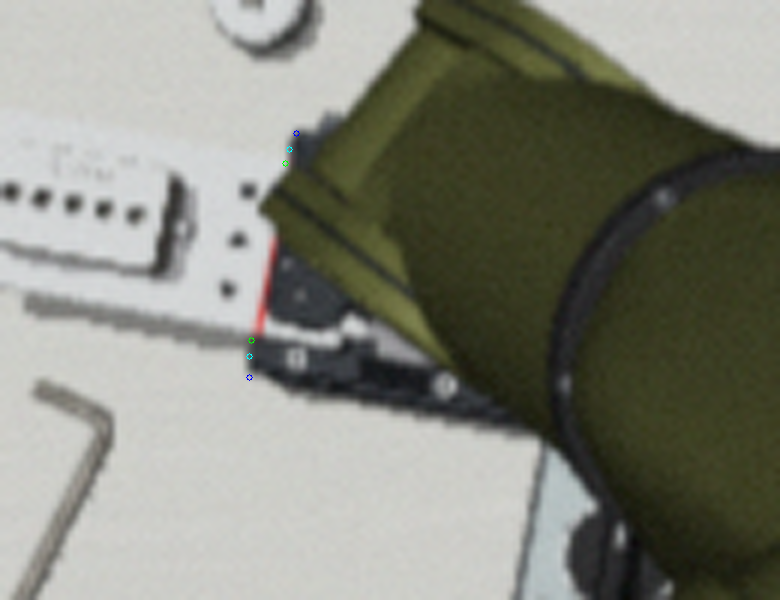

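In the top view the red line's near end (260,332) is about 10 px right of the fence end (250,345). That is roughly 3.7 mm short, which matches the measured travel of 116.4 out of 120. Making up the remainder.

In the tool's units: 1.3 mm is 0.0026, 1.2 mm is 0.0024.

Request:
hand_motion(segments=[{"trans":[0, 0.0026, 0], "aperture":15}, {"trans":[0, 0.0026, 0], "aperture":15}, {"trans":[0, 0.0024, 0], "aperture":15}, {"aperture":15}, {"aperture":15}, {"aperture":15}])

```text
t: 13.45
tool_pos: [514.7, 307.7, 95.1]
ee_rot: [[-0.983, 0.181, -0.002], [0.181, 0.983, -0.009], [-0.0, -0.01, -1.0]]
force: [-1.9, -11.5, 13.1]
grip_width: 21.1
finger_force: 45.1
```

```bash
python3 - <<'E'
from h import *
s=bot.state();print((np.array(s["tool_pos"])-[492.1,190.3,0])@[.1794,.9838,0])
f=bot.grab_frame("top"); cv2.imwrite("pics/t5.png",cv2.resize(f["img"][180:290,220:350,::-1],None,fx=6,fy=5.4,interpolation=cv2.INTER_CUBIC))
E
```

```text
119.58328996035482
```

View pics/t5.png

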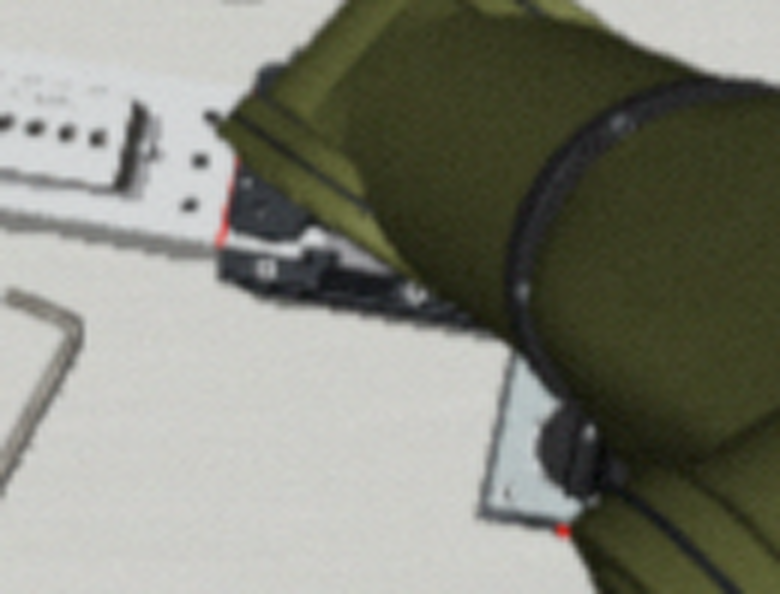

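The line's end at (220,243) now meets the fence end at (220,250), and the plate is level, pressed down and held. Handing in.

```bash
python3 -c "
from rig import bot
print(bot.hand_in())"
```

```text
the job is handed in; nothing more can be done
None
```

I drew the latch bolt and the knob sprang back. I then slid the plate out until the red line met the bed's end (119.6 of about 120 mm by arm travel, confirmed in the top camera), and handed in with it held down level; no verdict was returned.

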